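# Show the leg pylon to the inspection camera

### The arm

A 7-joint arm with a two-finger parallel gripper is mounted at the origin on the work surface. World frame = base frame: x ahead of the robot, y to its left, z up, the work surface at z = 0. Lengths are in m, angles in rad, forces in N, time in s.
With the tool pointing down it reaches from about 0.4 to 0.75 m from the base axis. Payload 19.5 kg.
Tool frame: the origin (TCP) lies midway between the tips of the shut fingers; the grasp point (between the pads) lies env.hold_point_z behind it (env.hold_point_z is the distance from the TCP to the grasp point, in m); z points along the fingers, y is the direction in which the jaws open and shut (so a half turn about z gives the same grasp; the last joint's range is limited). The gripper opens to 85 mm and grips with 20 to 120 N. Pads are 22 mm wide; open, the fingers measure 114 mm over their backs; the gripper's body (76 mm by 85 mm) begins 54 mm behind the grasp point. The pads swing forward as they close: fully open they stand 13 mm farther back than shut.
Start: joints at [1.289, 0.707, -0.028, 1.485, 0.022, 0.951, -0.075], TCP at [0.137, -0.559, 0.231] pointing down, gripper open.
Joint ranges: [-2.71, 2.71], [-0.32, 2.16], [-1.57, 1.52], [0, 2.45], [-1.46, 4.6], [0, 2.02], [-2.83, 2.83]. Speed limits (rad/s): [1.89, 1.89, 2.57, 2.57, 3.01, 3.01, 3.01].

### API

Orientations are given as a 3x3 rotation matrix whose columns are the frame's x, y, z axes.
In Python, from cell import env, viewer gives the robot as it stands.
- The arm moves only by the shell command python3 -m handwheel 'ROWS'. ROWS is text: rows parted by semicolons, each of 7 numbers parted by spaces: the shift along the tool's x, y, z in cm, then the turn, a rotation vector about the tool's x, y, z in rad, then the finger opening in cm, from 0 to 8.54. A call has 1 to 5 rows; each row is the pose to reach, as a shift and turn from the pose measured when the call began, along the tool's axes at that moment; what a row does not reach only later rows make up. A row lasts 1/10 s, in which the tool goes at most 50 mm and 8.59 degrees, less where a joint would pass 70% of its speed; a pose out of reach is approached as far as the arm can. A call with a gripper value outside its range is refused whole. The fingers move at their own pace and stop on an object; the grip force is fixed at half the most. Time passes only in rows, so rows that repeat a pose let the fingers close. It gives the time, the measured TCP pose, the force and the opening at its end, in the units of the state.
- env.read_state(): the state, without advancing time (a new reading comes with each control period).
- viewer.snapshot(name): name is "scene" or "top" or "wrist"; returns a dict with "frame" (480x640x3 uint8, red, green, blue), "mtx" (3x3 intrinsics, pixels), "rvec" (rotation vector, rad) and "tvec" (3), from world to camera coordinates, as OpenCV has them. Camera axes: x right, y down, z forward; pixel columns grow to the right and rows downward; lengths in m; the calibration is good to about 2 mm. A picture is of the moment at which its call begins. There is no depth.
- env.finish_job(): hands the job in, once; it reports no verdict.
The state is a dict: "clock": time; "joint_positions": joint angles; "joint_velocities": joint speeds; "joint_torque": joint torques, N m; "eef_pos": TCP position; "orientation": TCP orientation; "wrist_force": force on the tool from outside, world axes, zero at the start; "moment": the same for the moment, N m; "finger_gap": opening from 0.0 (shut) to 1.0 (fully open).
Only numpy, scipy, OpenCV 4.12 (cv2) and the standard library are available. Lean on these libraries where they do the work, as an engineer would, in place of code of your own. Each camera call takes 0.05 s, during which the arm holds its last target.

### The job

On the prosthetics bench, swing the cradle's keeper arm right aside so that it is clear of the tube, then lift the leg pylon out of its V-blocks and hold it up to the inspection camera: pyramid end towards the lens, tube in line with the camera's line of sight and centred on it, the end of the pyramid about 100 mm from the lens. Do not bump the camera or its stand and leave the can, the jar and the steel plug where they are. Finish while holding the pylon still there in the air; do not put it down or let go.

Things in the scene. Friction and masses are not known exactly. Their poses are not given: they have to be found in the camera images.
- cradle: Fixed aluminium slab 150 x 110 x 16 mm (local y -50 to +60) with two dark V-blocks 18 mm wide, 60 mm across, 52 mm high, at local x = -46 and +46. Origin: on the bench below the middle between the V-blocks; local x along the lying tube, z up. The tube's axis lies 52 mm above the bench. Between the V-blocks the tube is free on both sides.
- pylon: Leg pylon, 0.15-0.31 kg: aluminium tube, 30 mm diameter, local x -125 to +60, then a steel adapter: collar 42 mm diameter (x 60-84) with a small lug to 30 mm off-axis on local +z, disc 50 mm (x 84-92), dark square pyramid boss 16 mm wide (x 92-105). Origin: on the tube axis at the balance point, midway between the V-blocks; x runs to the pyramid end. Lies level, axes as the cradle's.
- pyramid_face (a point): Centre of the pyramid boss's end face, on the pylon's axis 105 mm from its origin. Its axes are the pylon's.
- keeper (a joint): Angle of the keeper, a steel arm 14 mm wide, 10 thick, 4 mm over the tube above the V-block at cradle x = -46. Turns about a vertical pin: 0 = straight across the tube, grows clockwise seen from above, 1.57 = parallel to the tube pointing away from the pyramid end, stop at 1.7. Clear of the tube from about 1.35. Light friction (under 1 N at the knob); stays where left.
- keeper_pivot (a point): Top of the keeper's arm on its pin: cradle's local (-46, +45, 81) mm, axes as the cradle's. From here the arm points along the cradle's -y at joint 0 and along its -x at 1.57.
- keeper_knob (a point): Point on the axis of the upright black knob (16 mm diameter, 34 mm high) at the keeper's free end, 77 mm from the pin; this point is 22 mm above the arm's top face and 12 mm below the knob's top.
- stand: Fixed camera stand: grey base plate 400 x 140 x 12 mm on the bench and a steel column 28 mm in diameter, 380 mm high. Origin: on the bench, 280 mm in front of the column; local x points from there to the column, the plate reaches from x = -80 to +320.
- lens (a point): Centre of the lens front of the inspection camera (grey box 50 mm, ring light 68 mm in diameter at its front), stiffly clamped on the column, 230 to 340 mm above the bench, looking down by 0.15 to 0.5 rad. Axes: the camera looks along local -x, y is level; a point 100 mm in front of the lens is at local (-100, 0, 0) mm, and the pylon's x is to point along this x.
- resin_can: Bystander: closed can, 84 mm diameter, 110 mm high. Origin: centre of the underside.
- jar: Bystander: white plastic jar, 60 mm diameter, 85 mm high. Origin: centre of the underside.
- plug: Bystander: plain steel disc, 48 mm diameter, 22 mm high. Origin: centre of the underside.
There are look-alikes about, which are no part of the job. Leave any purple or yellow look-alike of the pylon alone. What is shaped like the cradle but brown is not meant.

How it is judged:
By the outcome, as a careful person would: the job done as asked, in the order asked, and still so for the second after the job is handed in, while the arm keeps its last pose, push and grip.
It also fails if it takes over 51 s, if anything falls off the work surface, if the arm or the gripper's body presses on something with over 40 N, if the wrist force passes 120 N, or if a joint passes its speed limit or range.

## Working session

There is one attempt and no reset: what is moved stays moved. The work goes in short steps, Python scripts to look and compute and a shell command to move; the robot and the scene stay as the last step left them, time stands still between calls to the robot, and variables do not carry over. Pictures are saved under pics/ and viewed, and the job is handed in when it is done.

```bash
ls; mkdir -p pics
python3 - <<'E'
from cell import env, viewer
import cv2
for n in ("scene","top","wrist"):
    s=viewer.snapshot(n); cv2.imwrite(f"pics/{n}0.png",s["frame"][:,:,::-1]); print(n,s["mtx"].tolist(),s["rvec"],s["tvec"])
s=env.read_state()
print(s, env.hold_point_z)
E
```

```text
pics
scene [[563.962482151084, 0.0, 319.2726496857389], [0.0, 563.962482151084, 242.72987874441776], [0.0, 0.0, 1.0]] [ 2.12464309  0.63698345 -0.30047085] [-0.46080782 -0.02332792  2.15099903]
top [[554.9629685093635, 0.0, 319.4390487170337], [0.0, 554.9629685093635, 234.91005785119148], [0.0, 0.0, 1.0]] [ 2.12894327 -2.09916576  0.19170816] [-0.00469614  0.57842333  1.43929571]
wrist [[403.80543153927334, 0.0, 325.8168171272396], [0.0, 403.80543153927334, 235.48721067313204], [0.0, 0.0, 1.0]] [-2.28783952  1.79855539  0.2554522 ] [-0.57516715 -0.03594658  0.37790399]
{'clock': 0.15, 'joint_positions': array([ 1.28929854,  0.7069376 , -0.02760932,  1.48486007,  0.0219973 ,
        0.9509016 , -0.07551999]), 'joint_velocities': array([-0.00069312, -0.00256038,  0.00015188, -0.00111449,  0.00029229,
       -0.00035366,  0.00020698]), 'joint_torque': array([-2.16741828e-04, -8.83294344e+01,  1.23379022e+00, -2.36190230e+01,
        1.68242416e-02,  5.31606231e-03,  1.04695168e-04]), 'eef_pos': array([ 0.13652157, -0.55836571,  0.23095524]), 'orientation': array([[ 9.71393091e-01,  2.37477193e-01, -2.13516338e-04],
       [ 2.37477288e-01, -9.71392782e-01,  7.75424188e-04],
       [-2.32626701e-05, -8.03946980e-04, -9.99999677e-01]]), 'wrist_force': array([ 0.11569508, -0.0273966 ,  0.35293863]), 'moment': array([-0.03361863,  0.03250831,  0.03530755]), 'finger_gap': 1.0024357501952448} 0.0187
```

View pics/scene0.png

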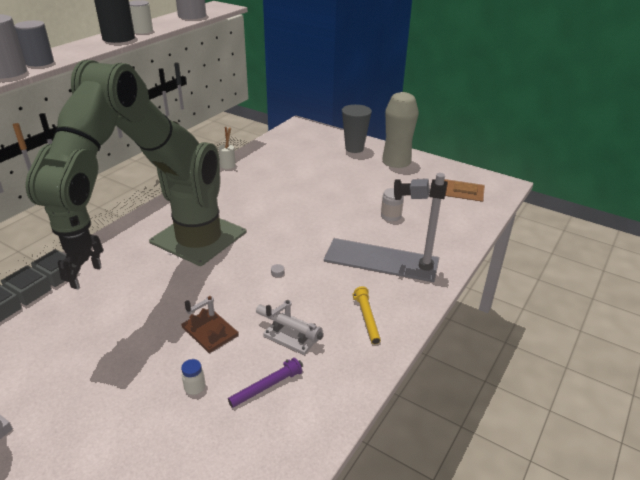

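View pics/top0.png

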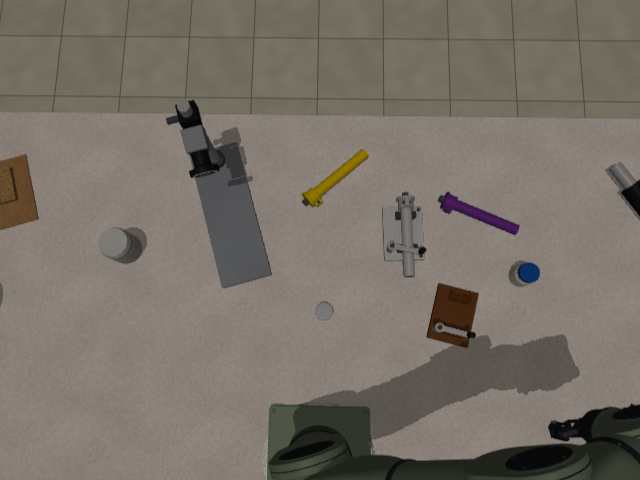

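View pics/wrist0.png

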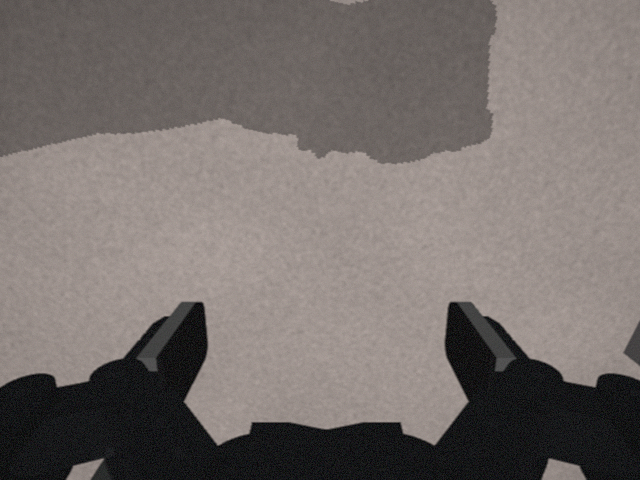

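The top view shows the grey cradle at about (405,233). Its pyramid end points up (world +x), with the knob at (422,251) and the pivot at (391,247). The camera head is at about (200,160) on the column at (187,108). I'll zoom in on these.

Run:
```python
import cv2
t=cv2.imread("pics/top0.png"); s=cv2.imread("pics/scene0.png")
cv2.imwrite("pics/tz1.png",cv2.resize(t[180:290,350:450],None,fx=5.4,fy=5.4,interpolation=cv2.INTER_CUBIC))
cv2.imwrite("pics/tz2.png",cv2.resize(t[90:190,150:270],None,fx=6,fy=6,interpolation=cv2.INTER_CUBIC))
cv2.imwrite("pics/sz1.png",cv2.resize(s[290:360,245:335],None,fx=8,fy=8,interpolation=cv2.INTER_CUBIC))
cv2.imwrite("pics/sz2.png",cv2.resize(s[165:285,315:455],None,fx=5,fy=5,interpolation=cv2.INTER_CUBIC))
```

```text
(no output)
```

View pics/tz1.png

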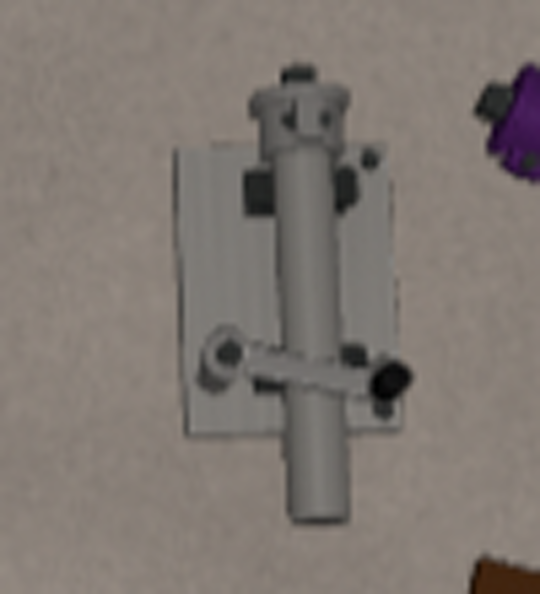

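View pics/tz2.png

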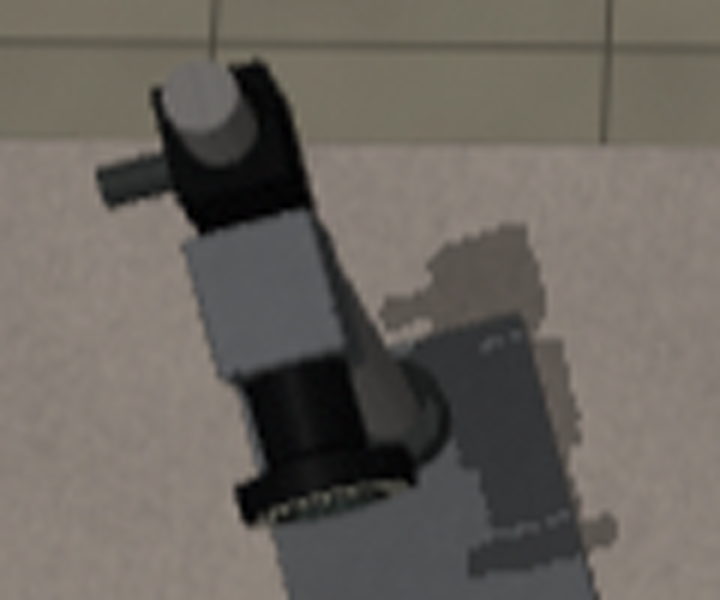

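View pics/sz1.png

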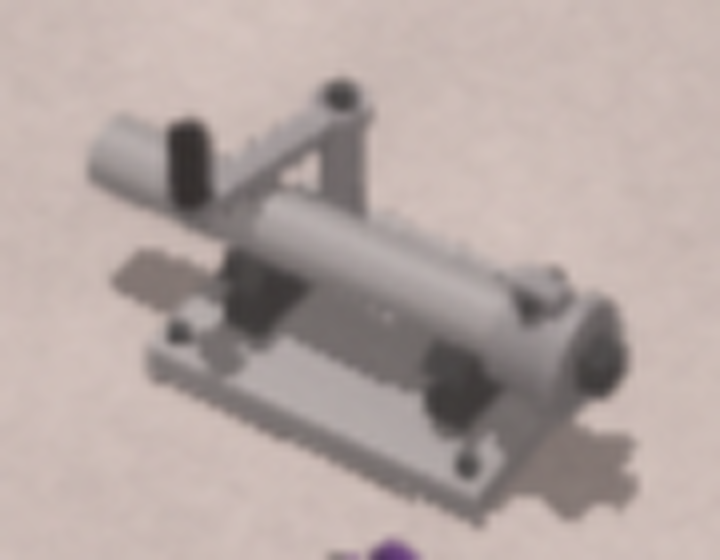

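View pics/sz2.png

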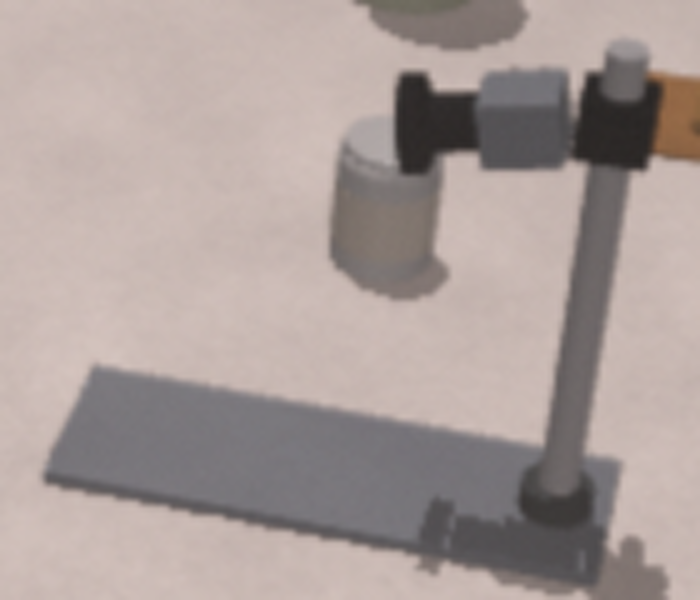

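```bash
cat > h.py <<'E'
import numpy as np, cv2
from scipy.spatial.transform import Rotation as R
from cell import env, viewer
def cal(n):
    s=viewer.snapshot(n); return s
def ray(s,uv):
    Rm=cv2.Rodrigues(s["rvec"])[0]; c=-Rm.T@s["tvec"].ravel()
    d=np.linalg.inv(s["mtx"])@[uv[0],uv[1],1]; d=Rm.T@d; return c,d/np.linalg.norm(d)
def onz(s,uv,z):
    c,d=ray(s,uv); return c+d*(z-c[2])/d[2]
def tri(a,ua,b,ub):
    c1,d1=ray(a,ua); c2,d2=ray(b,ub)
    A=np.stack([d1,-d2],1); t=np.linalg.lstsq(A,c2-c1,rcond=None)[0]
    p,q=c1+t[0]*d1,c2+t[1]*d2; return (p+q)/2,np.linalg.norm(p-q)
def proj(s,p): return cv2.projectPoints(np.atleast_2d(np.float64(p)),s["rvec"],s["tvec"],s["mtx"],None)[0].reshape(-1,2)
def unz(u,v,x0,y0,f): return np.array([x0+(u+.5)/f-.5,y0+(v+.5)/f-.5])
E
python3 - <<'E'
from h import *
np.set_printoptions(precision=4,suppress=True)
t=cal("top"); s=cal("scene")
T=lambda u,v:unz(u,v,350,180,5.4); S=lambda u,v:unz(u,v,245,290,8)
print("slab corners"); C=[onz(t,T(*p),.016) for p in [(177,147),(187,437),(402,430),(390,150)]]
for c in C: print(c)
for i in range(4): print(np.linalg.norm(C[i]-C[i-1]))
print("tube near end mid", onz(t,T(318,518),.052), "bossfar",onz(t,T(298,70),.052))
print("knob top",tri(t,T(395,376),s,S(188,124)),"pin",tri(t,T(229,352),s,S(341,95)))
T2=lambda u,v:unz(u,v,150,90,6); S2=lambda u,v:unz(u,v,315,165,5)
print("coltop",tri(t,T2(200,95),s,S2(627,46)))
print("ring ctr (silh. rear/top)",tri(t,T2(328,482),s,S2(414,122)))
for p in [(222,286),(271,273)]: print("plate",onz(t,p,.012))
for p in [(95,366),(47,480),(620,463),(600,585)]: print("plate S",onz(s,S2(*p),.012 ))
for n,p in dict(jar=(528,272),plug=(324,311),can=(115,242)).items(): print(n,onz(t,p,dict(jar=.085,plug=.022,can=.11)[n]))
print(onz(t,(320,112),0),"edge")
E
```

```text
slab corners
[ 0.6685 -0.1705  0.016 ]
[ 0.5171 -0.1746  0.016 ]
[ 0.5222 -0.2835  0.016 ]
[ 0.6683 -0.2804  0.016 ]
0.10987699128878055
0.15145900672780147
0.10904435964180036
0.14614526084392956
tube near end mid [ 0.4723 -0.2349  0.052 ] bossfar [ 0.7004 -0.2284  0.052 ]
knob top (array([ 0.5331, -0.2617,  0.1193]), np.float64(0.0024996327662328366)) pin (array([ 0.5494, -0.1873,  0.0862]), np.float64(0.0019101490589802335))
coltop (array([0.7997, 0.303 , 0.3869]), np.float64(0.0011227277198889408))
ring ctr (silh. rear/top) (array([0.6773, 0.2659, 0.3083]), np.float64(0.00014368469835134142))
plate [0.4414 0.2681 0.012 ]
plate [0.479  0.1353 0.012 ]
plate S [0.4391 0.2694 0.012 ]
plate S [0.4845 0.1304 0.012 ]
plate S [0.8191 0.3816 0.012 ]
plate S [0.8627 0.2451 0.012 ]
jar [ 0.4817 -0.54    0.085 ]
plug [ 0.3771 -0.0115  0.022 ]
can [0.5422 0.534  0.11  ]
[0.9557 0.0082 0.    ] edge
```

```bash
cat >> h.py <<'E'
np.set_printoptions(precision=4,suppress=True)
def delta(pos,Rg):
    s=env.read_state(); R0=s["orientation"]; 
    return np.r_[R0.T@(np.array(pos)-s["eef_pos"])*100, R.from_matrix(R0.T@Rg).as_rotvec()]
def down(yaw): # tool x heading yaw, z down
    c,s=np.cos(yaw),np.sin(yaw); return np.array([[c,s,0],[s,-c,0],[0,0,-1.]])
PIN=np.array([.5475,-.188]); YAW=.027
def knob(a): 
    return PIN+.077*np.array([-np.sin(a-YAW),-np.cos(a-YAW)])
E
python3 -c "
from h import *
print(knob(.24)); k=np.array([.533,-.262])
print(delta([*k,.20],down(np.pi/4)))
print(knob(.24))"
```

```text
[ 0.5312 -0.2633]
[ 45.5523 -19.3775   3.1175  -0.0005  -0.0001  -0.5456]
[ 0.5312 -0.2633]
```

```bash
python3 -m handwheel '4.5 -1.9 0 0 0 -0.1 8; 9 -3.8 0 0 0 -0.2 6; 13.5 -5.7 0 0 0 -0.3 5; 18 -7.6 0 0 0 -0.4 5; 22.5 -9.5 0 0 0 -0.54 5'
python3 -c "
from h import *
print(delta([.532,-.2625,.20],down(np.pi/4)))"
```

```text
clock: 0.75
eef_pos: [0.3339, -0.4113, 0.2313]
orientation: [[0.708, 0.706, -0.0], [0.706, -0.708, 0.0], [0.0, -0.0, -1.0]]
wrist_force: [0.8, -1.2, -0.2]
finger_gap: 0.585
[24.5342  3.4502  3.1278 -0.0002 -0.0001 -0.0015]
```

```bash
python3 -m handwheel '5 0.7 0 0 0 0 4.5; 10 1.4 0.5 0 0 0 4.5; 15 2.1 1 0 0 0 4.5; 20 2.8 2 0 0 0 4.5; 24.5 3.4 3 0 0 0 4.5'
python3 -c "
from h import *
print(delta([.532,-.2625,.20],down(np.pi/4)))
for n in ('wrist','top'):
  cv2.imwrite('pics/%s1.png'%n,cal(n)['frame'][:,:,::-1])
w=cal('wrist'); print(proj(w,[[.532,-.2625,.115],[*PIN,.081]]))
"
```

```text
clock: 1.25
eef_pos: [0.5315, -0.262, 0.2015]
orientation: [[0.708, 0.706, 0.0], [0.706, -0.708, -0.0], [0.0, 0.0, -1.0]]
wrist_force: [0.7, -1.0, 0.6]
finger_gap: 0.527
[-0.0003  0.0688  0.1492  0.0003 -0.0002 -0.0014]
[[329.8934 250.0665]
 [263.8015 136.5283]]
```

View pics/wrist1.png

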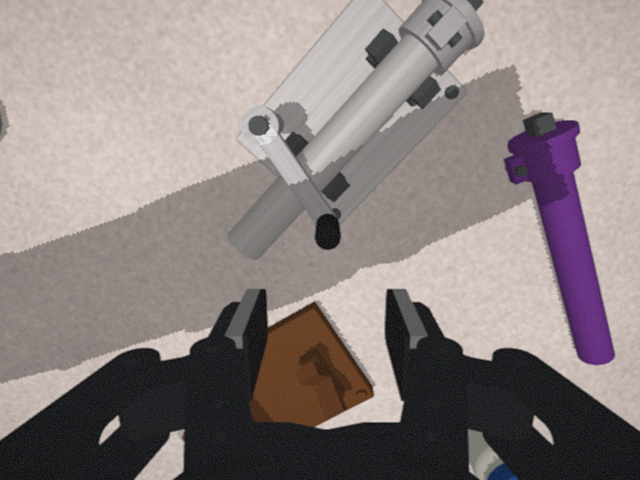

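```bash
python3 -c "
from h import *
w=cal('wrist'); cv2.imwrite('pics/wrist2.png',w['frame'][:,:,::-1]); print(w['rvec'],-cv2.Rodrigues(w['rvec'])[0].T@w['tvec'].ravel())
print(proj(w,[[.4723,-.2349,.052],[.7004,-.2284,.052],[.532,-.2625,.115]]))
print(onz(w,(328,240),.115),onz(w,(259,125),.086),onz(w,(243,245),.052))
t=cal('top'); f=t['frame'][:,:,::-1]; 
cv2.imwrite('pics/tz3.png',cv2.resize(f[180:290,350:450],None,fx=5.4,fy=5.4,interpolation=cv2.INTER_CUBIC))
"
```

```text
[-2.6605  1.0994  0.1573] [ 0.5805 -0.2118  0.3423]
[[246.4627 247.1048]
 [477.3611   0.7331]
 [328.8544 243.1493]]
[ 0.533  -0.2608  0.115 ] [ 0.5488 -0.1851  0.086 ] [ 0.4717 -0.2319  0.052 ]
```

View pics/wrist2.png

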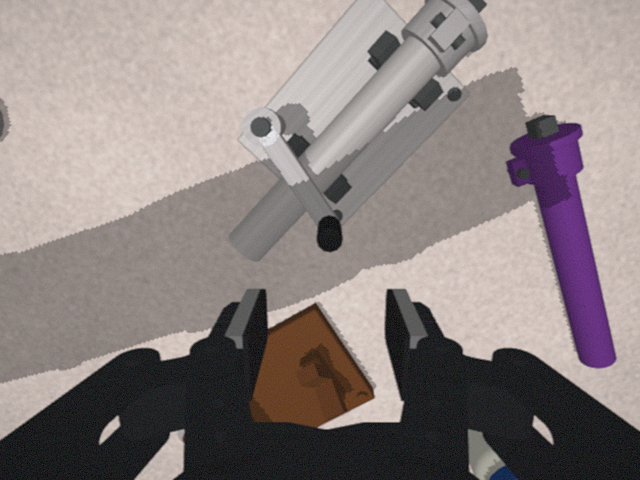

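The wrist view shows the knob top at (330,242), between the fingers' lines. It matches the triangulated (0.533,-0.261) to within 2 mm, so I'm going down over the knob.

```bash
python3 -c "
from h import *
print(delta([.533,-.2613,.097],down(np.pi/4)))"
python3 -m handwheel '0.15 0 2.5 0 0 0 4.5; 0.15 0 5.5 0 0 0 4.5; 0.15 0 8 0 0 0 4.5; 0.15 0 10.2 0 0 0 4.5; 0.15 0 10.4 0 0 0 4.5'
python3 -c "
from h import *
for n in ('wrist',):
  cv2.imwrite('pics/%s3.png'%n,cal(n)['frame'][:,:,::-1])
"
```

```text
[ 0.4213  0.0663 10.4511 -0.0005  0.0006 -0.0016]
clock: 2.0
eef_pos: [0.5289, -0.2636, 0.0958]
orientation: [[0.709, 0.705, -0.004], [0.705, -0.709, 0.001], [-0.002, -0.003, -1.0]]
wrist_force: [-0.1, 0.7, 0.7]
finger_gap: 0.526
```

View pics/wrist3.png

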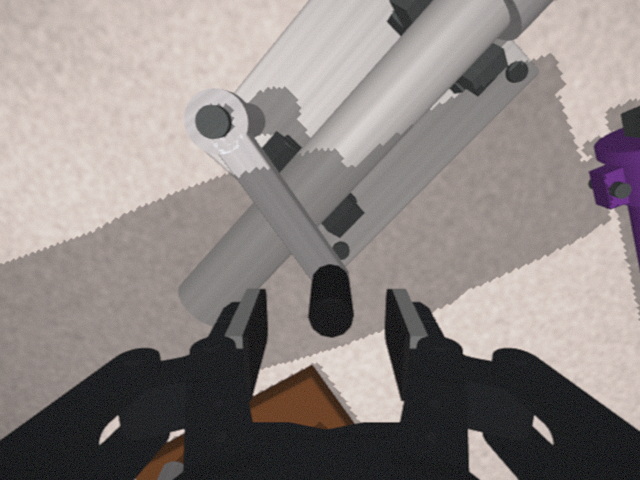

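```bash
python3 -c "
from h import *
for a in (.24,.45,.65,.85,1.05): print(a,delta([*knob(a),.097],down(np.pi/4))[:3])"
```

```text
0.24 [0.1378 0.0912 0.0047]
0.45 [-0.5938 -1.3475  0.0082]
0.65 [-0.9971 -2.831   0.0114]
0.85 [-1.0977 -4.3652  0.0142]
1.05 [-0.8914 -5.8887  0.0165]
```

```bash
python3 -m handwheel '0.15 0.1 0 0 0 0 2.4; 0.15 0.1 0 0 0 0 2.4; 0.1 -0.1 0 0 0 0 2.4; -0.3 -0.7 0 0 0 0 2.4; -0.6 -1.35 0 0 0 0 2.4'
python3 -c "
from h import *
print(env.read_state()['wrist_force'])
for a in (.45,.6,.75,.9,1.05,1.2): print(a,delta([*knob(a),.097],down(np.pi/4))[:3])
cv2.imwrite('pics/w4.png',cal('wrist')['frame'][:,:,::-1])"
```

```text
clock: 2.55
eef_pos: [0.5152, -0.2584, 0.0974]
orientation: [[0.709, 0.705, -0.002], [0.705, -0.709, -0.0], [-0.002, -0.001, -1.0]]
wrist_force: [-0.0, -0.8, -0.2]
finger_gap: 0.282
[-0.0348 -0.7837 -0.1837]
0.45 [0.0656 0.0367 0.0377]
0.6 [-0.2651 -1.0688  0.0396]
0.75 [-0.427  -2.2113  0.0412]
0.9 [-0.4163 -3.3651  0.0425]
1.05 [-0.2332 -4.5044  0.0435]
1.2 [ 0.118  -5.6036  0.0442]
```

View pics/w4.png

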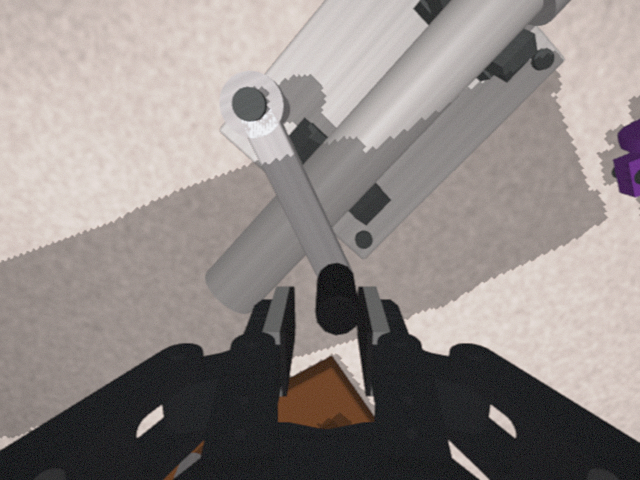

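The knob at (336,300) is caged and trailing on the right pad. I'll continue along the arc.

```bash
python3 -m handwheel '-0.15 -0.7 0 0 0 0 2.4; -0.3 -1.4 0 0 0 0 2.4; -0.43 -2.2 0 0 0 0 2.4; -0.45 -2.9 0 0 0 0 2.4; -0.4 -3.5 0 0 0 0 2.4'
python3 -c "
from h import *
for a in (.9,1.05,1.2,1.35,1.5,1.6): print(a,delta([*knob(a),.097],down(np.pi/4))[:3])
cv2.imwrite('pics/w5.png',cal('wrist')['frame'][:,:,::-1])"
```

```text
clock: 3.1
eef_pos: [0.4862, -0.2355, 0.0975]
orientation: [[0.709, 0.705, -0.003], [0.705, -0.71, 0.0], [-0.002, -0.002, -1.0]]
wrist_force: [1.3, -1.0, 0.0]
finger_gap: 0.28
0.9 [0.0235 0.2965 0.0474]
1.05 [ 0.2064 -0.8428  0.0497]
1.2 [ 0.5576 -1.942   0.0515]
1.35 [ 1.069  -2.9764  0.0528]
1.5 [ 1.7293 -3.9227  0.0536]
1.6 [ 2.245  -4.4941  0.0539]
```

View pics/w5.png

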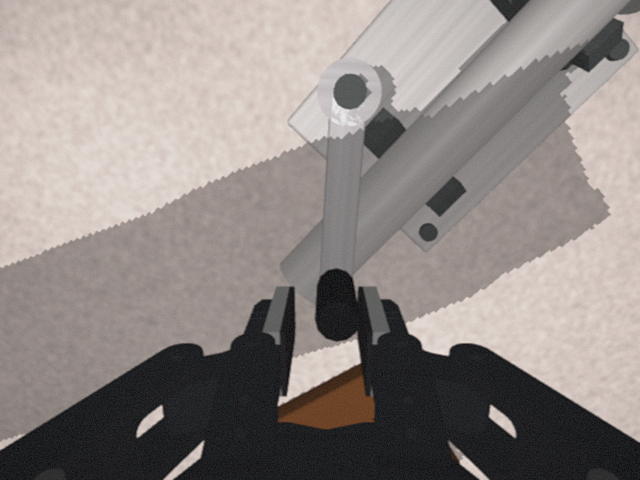

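```bash
python3 -m handwheel '0.1 -0.4 0 0 0 0 2.4; 0.25 -1.2 0 0 0 0 2.4; 0.55 -1.95 0 0 0 0 2.4; 1.0 -2.8 0 0 0 0 2.4; 1.4 -3.5 0 0 0 0 2.4'
python3 -c "
from h import *
for a in (1.35,1.45,1.5,1.55,1.6,1.65): print(a,delta([*knob(a),.097],down(np.pi/4))[:3])
cv2.imwrite('pics/w6.png',cal('wrist')['frame'][:,:,::-1])"
```

```text
clock: 3.65
eef_pos: [0.471, -0.199, 0.0976]
orientation: [[0.709, 0.705, -0.004], [0.705, -0.709, 0.001], [-0.002, -0.003, -1.0]]
wrist_force: [0.1, -0.8, -0.1]
finger_gap: 0.28
1.35 [-0.4206  0.6884  0.0552]
1.45 [0.0045 0.0468 0.0564]
1.5 [ 0.2406 -0.2572  0.0569]
1.55 [ 0.4916 -0.5491  0.0574]
1.6 [ 0.7568 -0.8281  0.0577]
1.65 [ 1.0357 -1.0935  0.0581]
```

View pics/w6.png

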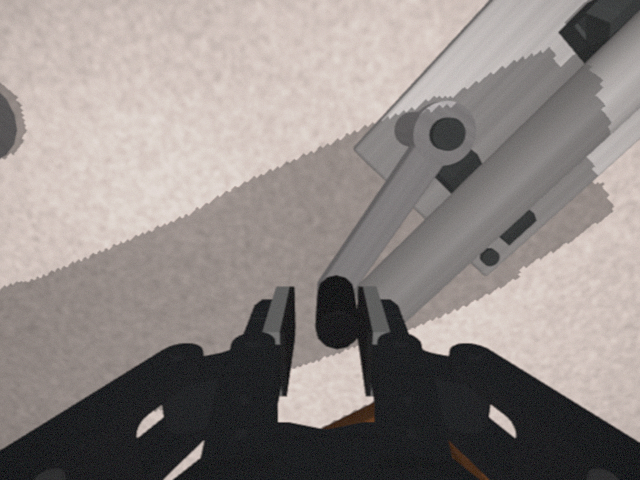

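```bash
python3 -m handwheel '0.3 -0.35 0 0 0 0 2.4; 0.6 -0.7 0 0 0 0 2.4; 0.8 -0.95 0 0 0 0 2.4; 0.8 -0.95 0 0 0 0 2.4; 0.8 -0.95 0 0 0 0 4.5'
python3 -m handwheel '0 0 0 0 0 0 4.5; 0 0 0 0 0 0 4.5; 0 0 -3 0 0 0 4.5; 0 0 -7 0 0 0 5; 0 0 -10 0 0 0 7'
python3 -c "
from h import *
t=cal('top'); w=cal('wrist'); f=t['frame'][:,:,::-1]; cv2.imwrite('pics/w7.png',w['frame'][:,:,::-1])
cv2.imwrite('pics/tz7.png',cv2.resize(f[180:290,350:450],None,fx=5.4,fy=5.4,interpolation=cv2.INTER_CUBIC))
np.savez('pics/w7.npz',**w)
print(env.read_state()['eef_pos'])
"
```

```text
clock: 4.2
eef_pos: [0.4699, -0.1856, 0.0976]
orientation: [[0.708, 0.706, -0.004], [0.706, -0.708, 0.002], [-0.002, -0.004, -1.0]]
wrist_force: [0.6, -0.9, -0.2]
finger_gap: 0.437
clock: 4.7
eef_pos: [0.4702, -0.1858, 0.1995]
orientation: [[0.708, 0.706, -0.003], [0.706, -0.708, 0.001], [-0.001, -0.003, -1.0]]
wrist_force: [0.1, 0.2, 0.2]
finger_gap: 0.737
[ 0.4714 -0.1863  0.2009]
```

View pics/w7.png

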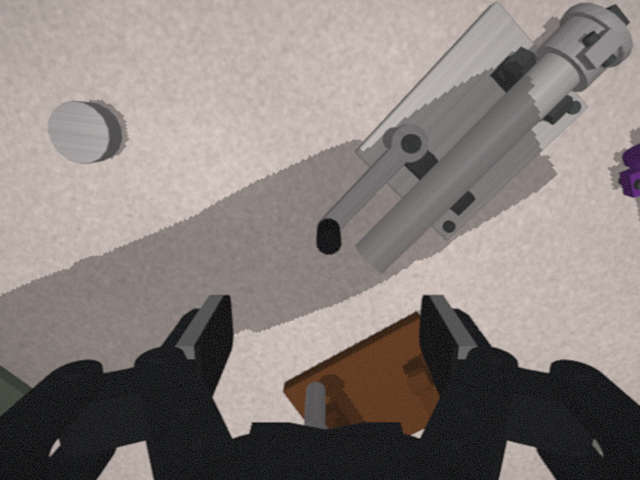

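View pics/tz7.png

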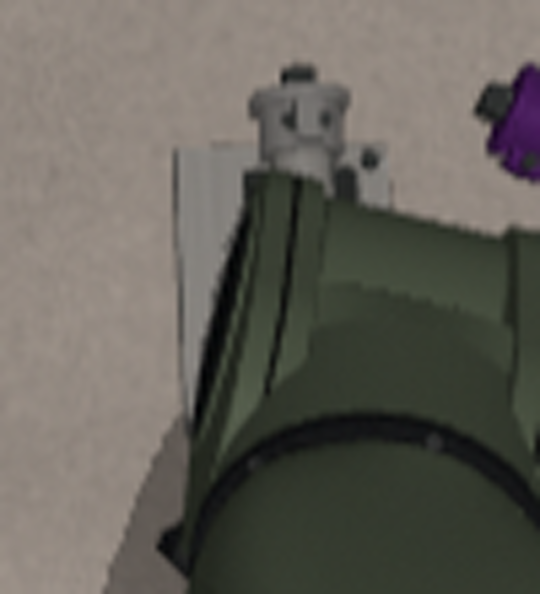

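```bash
python3 -c "
from h import *
w=dict(np.load('pics/w7.npz'))
k=onz(w,(329,243),.115);p=onz(w,(411,144),.086);print(k,p,np.linalg.norm((k-p)[:2]),np.arctan2(-(k-p)[0],-(k-p)[1])+YAW)
print(onz(w,(371,258),.052))
print(delta([.595,-.232,.20],down(YAW)))"
```

```text
[ 0.4716 -0.189   0.115 ] [ 0.5477 -0.1861  0.086 ] 0.07608882029734955 1.560104396052584
[ 0.4725 -0.2345  0.052 ]
[ 5.5304 11.9647  0.1054  0.0006 -0.0011  0.7566]
```

The keeper measures 1.56 rad, so it is clear. Next I'm moving over the pylon.

```bash
python3 -m handwheel '1.1 2.4 0 0 0 0.14 8.5; 2.2 4.8 0 0 0 0.28 8.5; 3.3 7.2 0 0 0 0.42 8.5; 4.4 9.6 0 0 0 0.56 8.5; 5.5 12 0 0 0 0.7 8.5'
python3 -m handwheel '0 0 0 0 0 0.05 8.5'
python3 -c "
from h import *
w=cal('wrist'); cv2.imwrite('pics/w8.png',w['frame'][:,:,::-1]); np.savez('pics/w8.npz',**w)
print(env.read_state()['eef_pos'], env.read_state()['orientation'])
print(delta([.5955,-.2315,.20],down(YAW)))
print(proj(w,[[.5955-.125,-.2315-.0034,.052],[.5955+.105,-.2315+.0028,.052]]))
"
```

```text
clock: 5.3
eef_pos: [0.5958, -0.2328, 0.2005]
orientation: [[0.997, 0.078, 0.001], [0.078, -0.997, -0.0], [0.001, 0.0, -1.0]]
wrist_force: [-0.5, -0.6, -0.3]
finger_gap: 0.998
clock: 5.4
eef_pos: [0.5974, -0.2332, 0.199]
orientation: [[1.0, 0.023, 0.0], [0.023, -1.0, -0.0], [0.0, 0.0, -1.0]]
wrist_force: [-0.8, 1.0, 0.2]
finger_gap: 1.0
[ 0.5963 -0.2329  0.199 ] [[ 0.9998  0.0217 -0.0008]
 [ 0.0217 -0.9998 -0.    ]
 [-0.0008  0.     -1.    ]]
[-0.0787 -0.1408 -0.1009  0.      0.0008 -0.0053]
[[323.5581 367.7023]
 [321.1384  66.2107]]
```

View pics/w8.png

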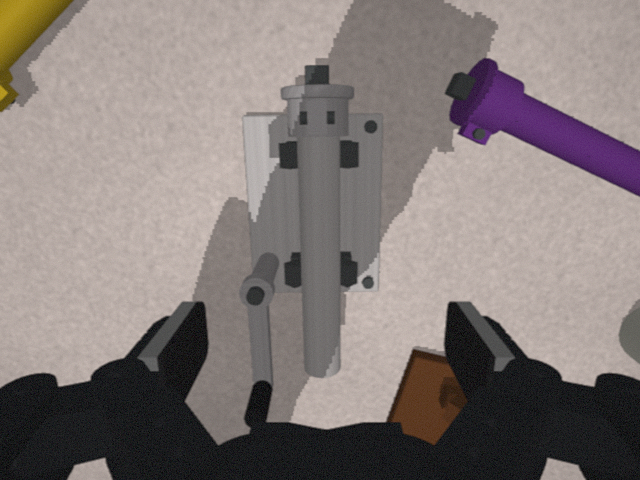

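```bash
python3 -c "
from h import *
w=dict(np.load('pics/w8.npz'))
a=onz(w,(319.3,180),.052);b=onz(w,(322.5,345),.052);print(a,b,np.arctan2(*(a-b)[[1,0]]))
print(onz(w,(317,66),.06))
P=b+(a-b)*(.5955-b[0])/(a-b)[0]; print(P)
print(delta([*P[:2],.0335],down(YAW)))"
```

```text
[ 0.6249 -0.2288  0.052 ] [ 0.4915 -0.2336  0.052 ] 0.03641415040696393
[ 0.6996 -0.2261  0.06  ]
[ 0.5955 -0.2298  0.052 ]
[-0.0619 -0.307  16.5491  0.      0.0008 -0.0053]
```

```bash
python3 -m handwheel '-0.05 -0.25 4 0 0 -0.005 8.5; -0.05 -0.25 8 0 0 -0.005 8.5; -0.05 -0.25 12 0 0 -0.005 8.5; -0.05 -0.25 15 0 0 -0.005 8.5; -0.05 -0.25 16.5 0 0 -0.005 8.5'
python3 -c "
from h import *
w=cal('wrist'); cv2.imwrite('pics/w9.png',w['frame'][:,:,::-1])
s=cal('scene')['frame'][:,:,::-1];cv2.imwrite('pics/s9.png',cv2.resize(s[250:380,210:370],None,fx=5,fy=5,interpolation=cv2.INTER_CUBIC)[:600])
print(env.read_state()['eef_pos'])
print(delta([.5955,-.2305,.0335],down(.028)))
"
```

```text
clock: 5.95
eef_pos: [0.5942, -0.2299, 0.0312]
orientation: [[1.0, 0.028, -0.004], [0.028, -1.0, 0.001], [-0.004, -0.001, -1.0]]
wrist_force: [0.2, -0.1, 0.8]
finger_gap: 0.994
[ 0.5947 -0.2301  0.0325]
[ 0.0782  0.0419 -0.0969 -0.001   0.0033 -0.0006]
```

View pics/w9.png

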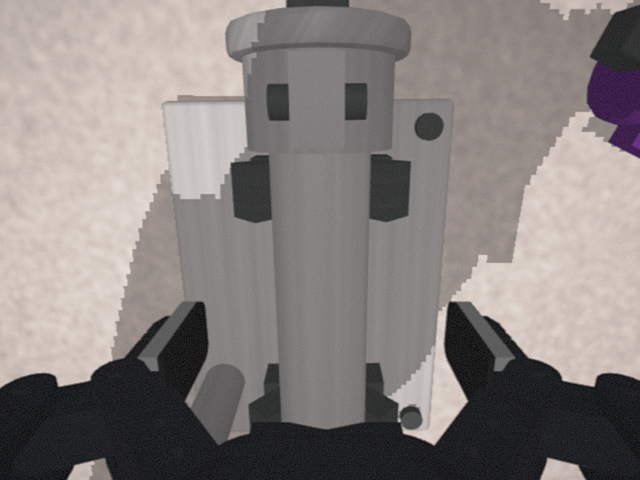

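View pics/s9.png

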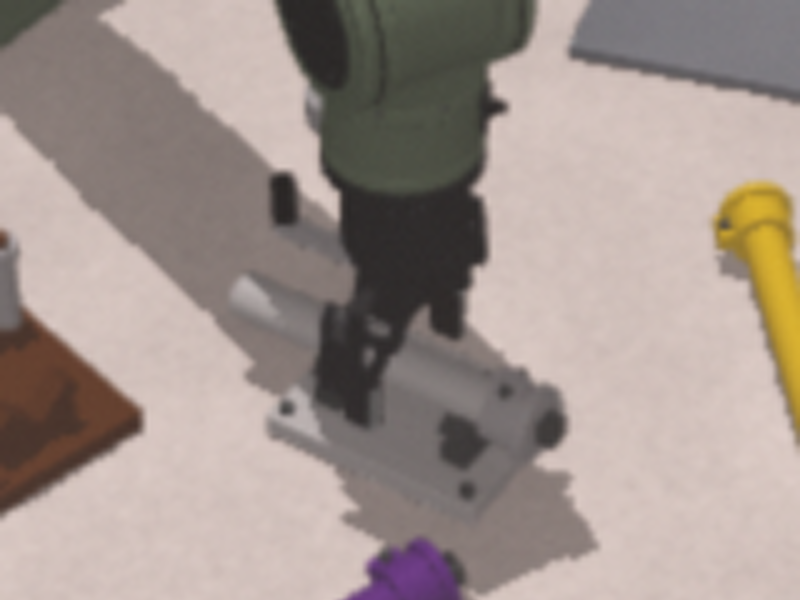

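The tube at x≈322 px is centred between the pads (midpoint about 326). Closing on it.

```bash
python3 -m handwheel '0.05 0 -0.1 0 0 0 0; 0.05 0 -0.1 0 0 0 0; 0.05 0 -0.1 0 0 0 0; 0.05 0 -0.1 0 0 0 0; 0.05 0 -0.1 0 0 0 0'
python3 -m handwheel '0 0 0 0 0 0 0; 0 0 0 0 0 0 0;0 0 0 0 0 0 0'
```

```text
clock: 6.55
eef_pos: [0.5956, -0.2286, 0.0346]
orientation: [[1.0, 0.028, -0.003], [0.028, -1.0, 0.003], [-0.003, -0.003, -1.0]]
wrist_force: [-4.7, 8.6, 14.7]
finger_gap: 0.331
clock: 6.85
eef_pos: [0.5957, -0.2285, 0.0349]
orientation: [[1.0, 0.029, -0.002], [0.029, -1.0, 0.003], [-0.002, -0.003, -1.0]]
wrist_force: [-0.9, 2.2, 2.9]
finger_gap: 0.333
```

```bash
python3 -m handwheel '0 0 -1 0 0 0 0; 0 0 -3 0 0 0 0; 0 0 -7 0 0 0 0; 0 0 -11.5 0 0 0 0; 0 0 -16 0 0 0 0'
python3 -m handwheel '0 0 0 0 0 0 0; 0 0 0 0 0 0 0'
python3 -c "
from h import *
w=cal('wrist'); cv2.imwrite('pics/w10.png',w['frame'][:,:,::-1])
s=cal('scene')['frame'][:,:,::-1];cv2.imwrite('pics/s10.png',s)
s=env.read_state();print(s['wrist_force'],s['moment'],s['joint_positions'])
"
```

```text
clock: 7.35
eef_pos: [0.5957, -0.2292, 0.1972]
orientation: [[1.0, 0.028, -0.003], [0.028, -1.0, 0.003], [-0.002, -0.003, -1.0]]
wrist_force: [1.1, -0.7, -3.6]
finger_gap: 0.332
clock: 7.55
eef_pos: [0.5958, -0.2294, 0.1982]
orientation: [[1.0, 0.028, -0.001], [0.028, -1.0, 0.002], [-0.001, -0.002, -1.0]]
wrist_force: [0.7, -0.7, -4.3]
finger_gap: 0.333
[-0.5715 -0.35   -3.5747] [-0.0074  0.002  -0.0183] [ 0.2572  0.8557  0.1409  1.2737 -0.1261  1.0258 -1.1265]
```

View pics/w10.png

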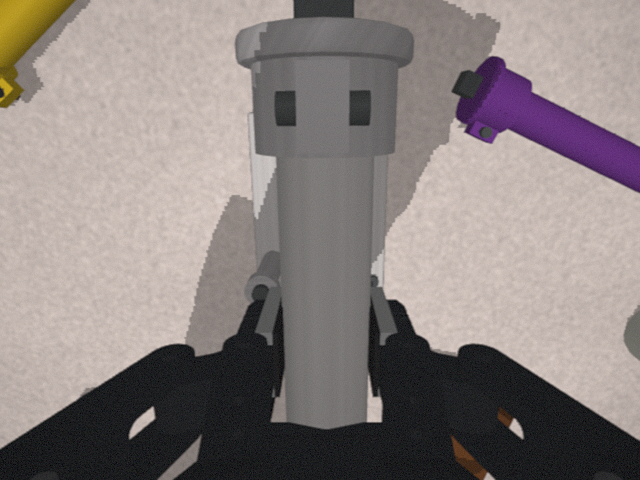

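View pics/s10.png

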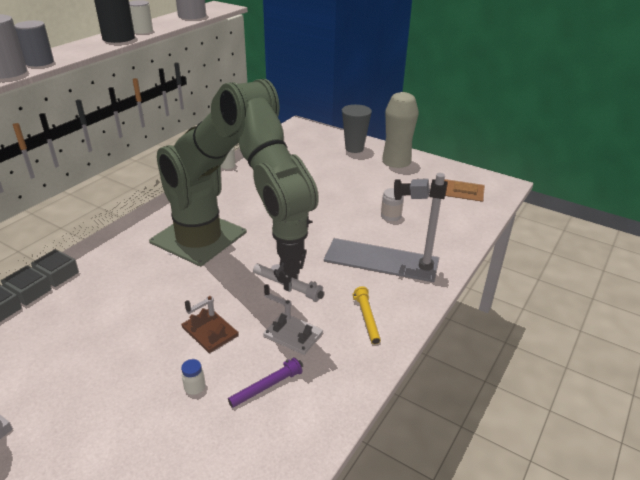

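The pylon is lifted clear. It lies along tool x with no tilt, and the measured load is about 4 N. Now I'll estimate the lens axis from the silhouettes in both fixed views.

Run:
```python
from h import *
t=cal("top"); s=cal("scene")
T2=lambda u,v:unz(u,v,150,90,6); S2=lambda u,v:unz(u,v,315,165,5)
f=tri(t,T2(331,503),s,S2(399,121)); print("front ctr",f)
# planes
def plane(c,a,b):
    o,d1=ray(c,a);_,d2=ray(c,b); n=np.cross(d1,d2); return o,n/np.linalg.norm(n)
for S_b in [(560,118),(560,121),(560,124)]:
  o1,n1=plane(t,T2(328,490),T2(310,405)); o2,n2=plane(s,S2(400,121.5),S2(*S_b))
  d=np.cross(n1,n2); d*=np.sign(d[0])/np.linalg.norm(d); print(d,"pitch",np.arcsin(d[2]),"yaw",np.arctan2(d[1],d[0]))
# enforce heading .29 with scene plane
  h=.29; p=-(n2[0]*np.cos(h)+n2[1]*np.sin(h))/n2[2]; print(" pitch given heading",np.arctan(p))
g=s["frame"][170:210,380:450,::-1]
cv2.imwrite("pics/sz11.png",cv2.resize(g,None,fx=11,fy=11,interpolation=cv2.INTER_CUBIC))
g=t["frame"][95:185,160:240,::-1]
cv2.imwrite("pics/tz11.png",cv2.resize(g,None,fx=6.6,fy=6.6,interpolation=cv2.INTER_CUBIC))
```

```text
front ctr (array([0.6684, 0.2639, 0.3074]), np.float64(0.0017862215403836627))
[0.9476 0.2095 0.2411] pitch 0.2435483748450581 yaw 0.21762377678343606
 pitch given heading 0.20543052201005088
[0.9519 0.2139 0.2194] pitch 0.2212415617743215 yaw 0.2210725774409755
 pitch given heading 0.18434435337228045
[0.9557 0.2182 0.1975] pitch 0.1987705202266399 yaw 0.22451156700015082
 pitch given heading 0.16317983216531648
```

View pics/sz11.png

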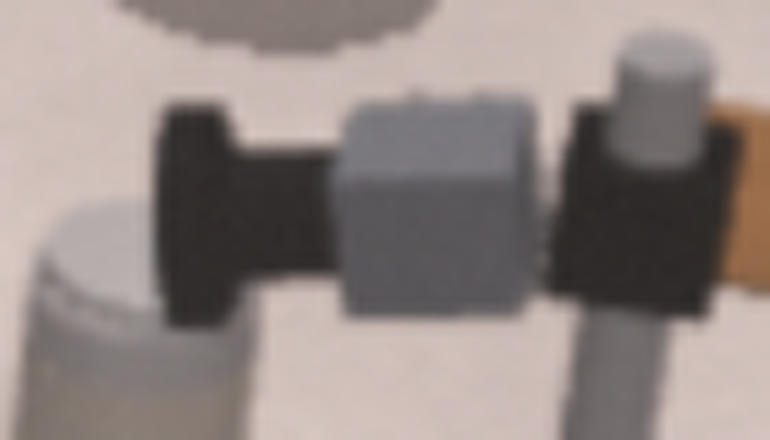

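View pics/tz11.png

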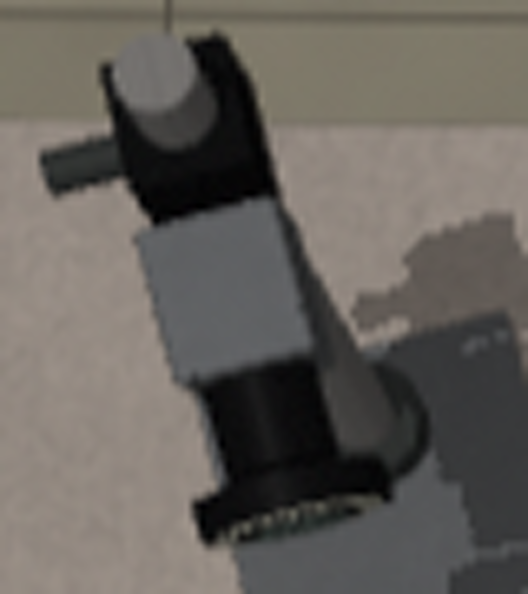

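```bash
cat >> h.py <<'E'
def nose(yaw,P):
    c,s=np.cos(yaw),np.sin(yaw); cp,sp=np.cos(P),np.sin(P)
    x=np.array([cp*c,cp*s,sp]); z=np.array([sp*c,sp*s,-cp]); return np.stack([x,np.cross(z,x),z],1)
E
python3 -c "
from h import *
print(delta([.4995,.109,.27],nose(.29,.75)))"
```

```text
[ -8.6477 -34.0807  -7.2537   0.0944   0.7497  -0.251 ]
```

```bash
python3 -m handwheel '-1 -4 -1 0 0.03 -0.01 0; -2 -8.5 -2 0.02 0.14 -0.04 0; -3.2 -13 -3 0.03 0.26 -0.08 0; -4.4 -17.5 -4 0.05 0.38 -0.12 0; -5.5 -22 -5 0.06 0.5 -0.16 0'
python3 -c "
from h import *
print(delta([.4995,.109,.27],nose(.29,.75)),env.read_state()['joint_positions'])"
```

```text
clock: 8.25
eef_pos: [0.5412, -0.0312, 0.2409]
orientation: [[0.881, 0.185, 0.436], [0.153, -0.982, 0.107], [0.448, -0.027, -0.893]]
wrist_force: [3.8, 1.5, -3.7]
finger_gap: 0.328
[ -0.2148 -14.6237  -2.9208   0.0373   0.2831  -0.1012] [ 0.1976  0.523  -0.1911  2.0698 -0.3134  0.1142 -1.0345]
```

```bash
python3 -c "
from h import *
print(delta([.505,.111,.30],nose(.29,.5)))"
```

```text
[  1.6456 -14.7997  -5.3396   0.0244   0.0333  -0.1048]
```

```bash
python3 -m handwheel '0.4 -3.7 -1.3 0.01 0.01 -0.03 0; 0.8 -7.4 -2.6 0.01 0.02 -0.06 0; 1.2 -11 -4 0.02 0.03 -0.08 0; 1.6 -14.5 -5.3 0.02 0.03 -0.1 0; 1.6 -14.8 -5.3 0.02 0.03 -0.1 0'
python3 -c "
from h import *
print(env.read_state()['joint_positions'])
w=cal('wrist'); cv2.imwrite('pics/w12.png',w['frame'][:,:,::-1]); np.savez('pics/w12.npz',**w)
print(proj(w,[[.668,.264,.307]]))
"
```

```text
clock: 8.75
eef_pos: [0.504, 0.1133, 0.2998]
orientation: [[0.843, 0.283, 0.457], [0.25, -0.959, 0.134], [0.476, 0.001, -0.879]]
wrist_force: [-0.2, -0.6, -2.6]
finger_gap: 0.331
[-0.3686  0.3732  0.1277  2.1034 -0.3259  0.1802 -1.2385]
[[ 116.7463 -122.9128]]
```

View pics/w12.png

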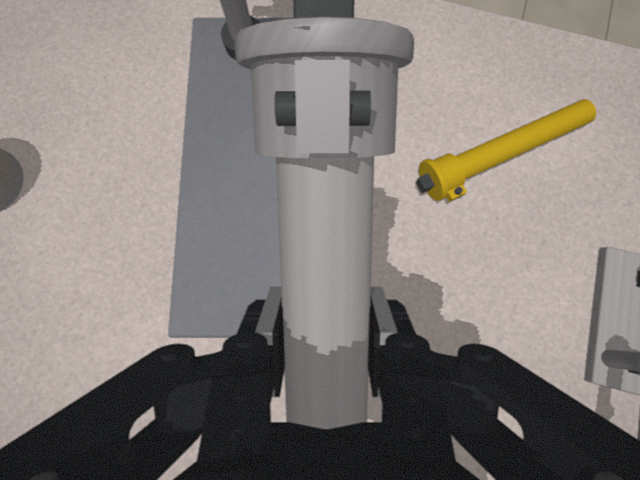

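```bash
python3 -c "
from h import *
print(delta([.48,.106,.36],nose(.29,.5)))"; python3 -m handwheel '0.4 0 -3 0 0 0 0; 0.7 0 -6.3 0 0 0 0; 0.7 0 -6.3 0 0 0 0; 0.7 0 -6.3 0 0 0 0'
python3 -c "
from h import *
print(env.read_state()['joint_positions'])
w=cal('wrist'); cv2.imwrite('pics/w13.png',w['frame'][:,:,::-1]); np.savez('pics/w13.npz',**w)
print(proj(w,[[.668,.264,.307]]))
"
```

```text
[ 0.6407  0.1461 -6.4802  0.0016  0.0034 -0.0009]
clock: 9.2
eef_pos: [0.4808, 0.1079, 0.3582]
orientation: [[0.843, 0.285, 0.457], [0.251, -0.959, 0.135], [0.476, 0.001, -0.879]]
wrist_force: [0.1, -0.1, -3.5]
finger_gap: 0.33
[-0.4916  0.2495  0.2782  2.0435 -0.2525  0.3712 -1.3076]
[[170.698 -52.424]]
```

View pics/w13.png

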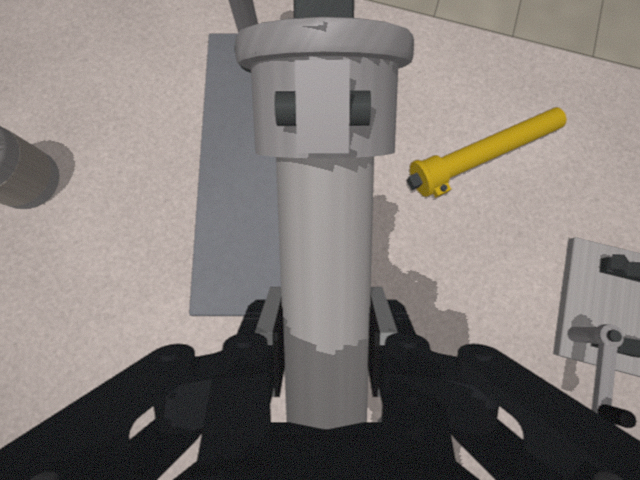

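```bash
python3 -m handwheel '0 1 -0.5 0 0.14 0 0; 0 2 -1 0 0.28 0 0; 0 2.5 -1 0 0.32 0 0; 0 2.5 -1 0 0.32 0 0'
python3 -c "
from h import *
print(env.read_state()['joint_positions'])
w=cal('wrist'); cv2.imwrite('pics/w14.png',w['frame'][:,:,::-1]); np.savez('pics/w14.npz',**w)
print(proj(w,[[.668,.264,.307]]))
"
```

```text
clock: 9.65
eef_pos: [0.4877, 0.0854, 0.3874]
orientation: [[0.707, 0.293, 0.644], [0.207, -0.956, 0.208], [0.676, -0.014, -0.737]]
wrist_force: [0.6, -0.1, -3.0]
finger_gap: 0.335
[ 0.0441  0.1774 -0.2825  2.2087 -0.6345  0.0274 -0.8659]
[[181.2606  66.8135]]
```

View pics/w14.png

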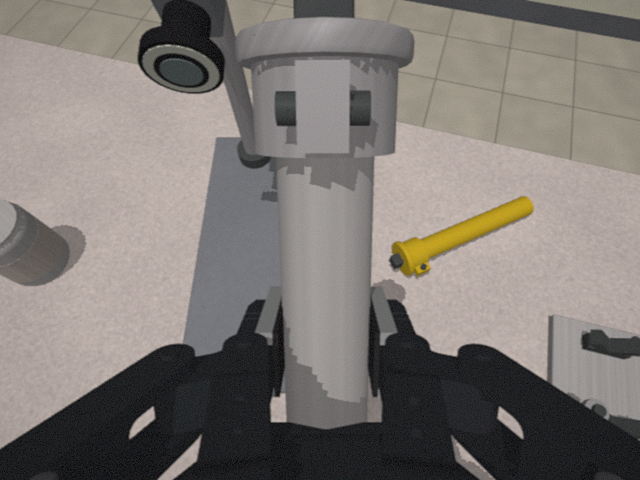

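The wrist view shows the lens and ring light at about (181,69). My triangulated point projects to (181,67), so the position is confirmed. The ring's ellipse should give me the axis direction.

```bash
cat > ring.py <<'E'
from h import *
w=dict(np.load('pics/w14.npz')); f=w['frame']
g=f[20:110,120:240].astype(int); 
cv2.imwrite('pics/z14.png',cv2.resize(f[0:110,110:250,::-1],None,fx=5.5,fy=5.5,interpolation=cv2.INTER_CUBIC))
br=(g.min(2)>125).astype(np.uint8)
n,l,st,c=cv2.connectedComponentsWithStats(br)
print(st,c)
cv2.imwrite('pics/m14.png',cv2.resize(br*255,None,fx=5,fy=5,interpolation=cv2.INTER_NEAREST))
E
python3 ring.py
```

```text
[[   0    0  120   90 7036]
 [   0    0   20   25  238]
 [   0    1  113   89 3404]
 [  32    0    9    2   13]
 [ 113    0    7   15   76]
 [  27    5    1    1    1]
 [  45   25    6    2    8]
 [  37   26    6    2    7]
 [  56   26    4    1    4]
 [  61   27    2    1    2]
 [  29   29    3    2    4]
 [  66   28    7    3    7]] [[ 70.5466  35.551 ]
 [  6.2101   8.021 ]
 [ 39.3055  66.7629]
 [ 36.7692   0.3077]
 [116.3947   5.5395]
 [ 27.       5.    ]
 [ 47.5     25.25  ]
 [ 39.1429  26.1429]
 [ 57.5     26.    ]
 [ 61.5     27.    ]
 [ 29.75    29.25  ]
 [ 69.      29.    ]]
```

View pics/z14.png

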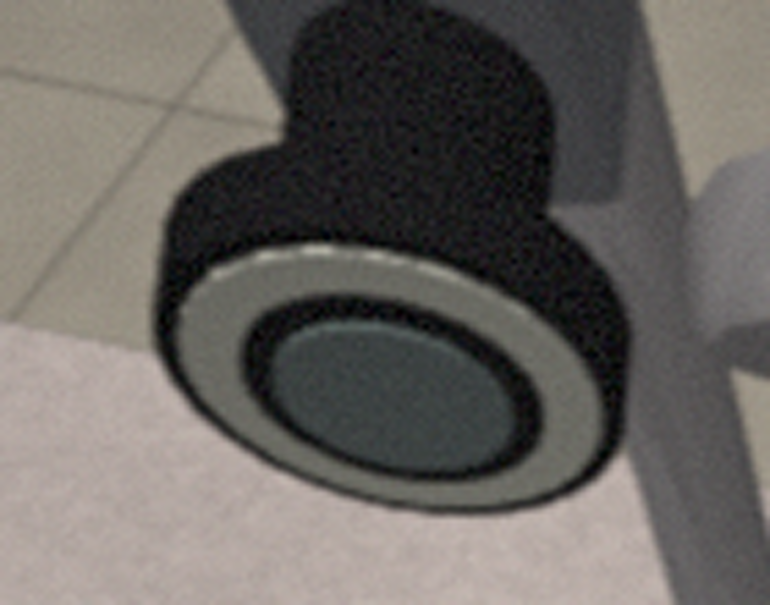

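View pics/m14.png

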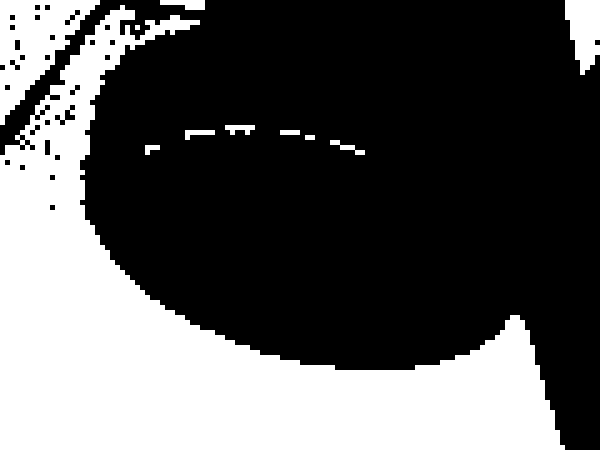

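```bash
cat > ring.py <<'E'
from h import *
w=dict(np.load('pics/w14.npz')); f=w['frame']
g=cv2.resize(f[0:130,110:250],None,fx=4,fy=4,interpolation=cv2.INTER_CUBIC).min(2)
g=cv2.GaussianBlur(g,(0,0),2)
Rm=cv2.Rodrigues(w['rvec'])[0]; cen=-Rm.T@w['tvec'].ravel()
for th in (55,65,75):
    br=(g>th).astype(np.uint8); n,l=cv2.connectedComponents(br)
    p=unz(0,0,0,0,4); lab=l[int(64*4),int((149-110)*4)]
    m=(l==lab).astype(np.uint8)
    cs,h=cv2.findContours(m,cv2.RETR_CCOMP,cv2.CHAIN_APPROX_NONE)
    cs=sorted(cs,key=cv2.contourArea)[::-1][:2]
    for c in cs:
        pts=unz(*c.reshape(-1,2).T.astype(float),110,0,4).T if 0 else np.stack([110+(c[:,0,0]+.5)/4-.5,(c[:,0,1]+.5)/4-.5],1)
        k=(pts-w['mtx'][:2,2])/w['mtx'][0,0]
        e=cv2.fitEllipseDirect(pts.astype(np.float32)); 
        x,y=k.T; mu=k.mean(0); 
        A=np.stack([x*x,x*y,y*y,x,y],1); s=np.linalg.lstsq(A,np.ones(len(A)),rcond=None)[0]
        C=np.array([[s[0],s[1]/2,s[3]/2],[s[1]/2,s[2],s[4]/2],[s[3]/2,s[4]/2,-1]])
        lam,V=np.linalg.eigh(C)
        if (lam>0).sum()==1: lam,V=np.linalg.eigh(-C)
        # ascending: l3<0<l2<l1
        l3,l2,l1=lam; e3,e1=V[:,0],V[:,2]
        print(th,"ellipse",e, len(pts))
        for sg in (1,-1):
            nn=np.sqrt((l1-l2)/(l1-l3))*e1+sg*np.sqrt((l2-l3)/(l1-l3))*e3
            N=Rm.T@nn; N*=np.sign(N[0])
            print("   axis",N,"pitch",np.arcsin(N[2]),"yaw",np.arctan2(N[1],N[0]))
t=cal('top')
E
python3 ring.py
```

```text
55 ellipse ((178.9027862548828, 66.77294921875), (150.33999633789062, 153.52444458007812), 43.90080261230469) 3435
   axis [0.5848 0.7583 0.2881] pitch 0.29228128822708277 yaw 0.9138080550677192
   axis [ 0.0838 -0.1636 -0.983 ] pitch -1.385877696182194 yaw -1.0973776360593883
55 ellipse ((180.74774169921875, 70.13655853271484), (31.458707809448242, 57.22511672973633), 106.57892608642578) 518
   axis [ 0.2633 -0.3101  0.9135] pitch 1.1518189889917687 yaw -0.8667500390100203
   axis [0.9384 0.2827 0.1988] pitch 0.2001329971236709 yaw 0.2925777224272267
65 ellipse ((178.99102783203125, 65.53854370117188), (147.379638671875, 159.20420837402344), 10.457584381103516) 3387
   axis [0.5858 0.7436 0.3223] pitch 0.3281797179467983 yaw 0.9035231832907709
   axis [ 0.0515 -0.1761 -0.983 ] pitch -1.3862875396705066 yaw -1.286171330490384
65 ellipse ((180.71795654296875, 70.11557006835938), (32.01100158691406, 57.80555725097656), 106.56684875488281) 526
   axis [0.9383 0.2859 0.1948] pitch 0.19602886594544558 yaw 0.2957823646367928
   axis [ 0.2584 -0.3111  0.9146] pitch 1.1544455911741272 yaw -0.8777877980534864
75 ellipse ((179.46315002441406, 63.99830627441406), (146.3956756591797, 158.1273193359375), 8.664257049560547) 3683
   axis [0.5835 0.729  0.3578] pitch 0.36586920721938865 yaw 0.8958023497525914
   axis [ 0.021  -0.1918 -0.9812] pitch -1.3766028890904518 yaw -1.4617101737422384
75 ellipse ((180.7052001953125, 70.10326385498047), (32.57319641113281, 58.484535217285156), 106.50315856933594) 533
   axis [0.9378 0.2891 0.1921] pitch 0.19325662474254954 yaw 0.29900827671340446
   axis [ 0.2543 -0.3111  0.9157] pitch 1.1572601832592628 yaw -0.885597354790725
```

```bash
python3 -c "
from h import *
w=dict(np.load('pics/w14.npz')); t=cal('top'); s=cal('scene')
T2=lambda u,v:unz(u,v,150,90,6); S2=lambda u,v:unz(u,v,315,165,5)
W=(180.7,70.1)
print(tri(w,W,t,T2(331,503)),tri(w,W,s,S2(399,121)))
# range from outer rim 68mm silhouettes: project
X=nose(.294,.197)
for L in ([.668,.264,.3075],):
  L=np.array(L); a=np.linspace(0,2*np.pi,60); c=L+.034*(np.cos(a)[:,None]*X[:,1]+np.sin(a)[:,None]*X[:,2])
  for n,q in (('w',w),('t',t),('s',s)):
    p=proj(q,c); print(n,p.min(0),p.max(0),proj(q,L))
  for d in (.1,.25): 
    F=L-d*X[:,0]; O=F-.105*X[:,0]; tcp=O+.0171*X[:,2]; print(d,tcp,delta(tcp,X))
"
```

```text
(array([0.6703, 0.2666, 0.3016]), np.float64(0.0020281809761202286)) (array([0.6667, 0.265 , 0.3053]), np.float64(0.0013713907615724862))
w [135.2642  35.4962] [223.9433  91.5621] [[181.0559  66.311 ]]
t [190.2303 169.5453] [219.4643 178.1908] [[204.9288 173.9089]]
s [392.4743 178.2947] [396.5679 198.9651] [[394.5573 188.6441]]
0.1 [0.4788 0.2067 0.2506] [ -7.3915 -11.6738  12.0312  -0.0139  -0.5444  -0.0046]
0.25 [0.338  0.1641 0.2212] [-20.2227 -11.6642   4.262   -0.0139  -0.5444  -0.0046]
```

```bash
cat >> h.py <<'E'
L=np.array([.668,.265,.305]); X=nose(.294,.197); OFFZ=.0171
def goal(d,dx=0.): 
    return L-(d+.105+dx)*X[:,0]+OFFZ*X[:,2]
E
python3 -c "
from h import *
print(goal(.16),delta(goal(.16),X))"
```

```text
[0.4225 0.1907 0.2364] [-12.6722 -11.762    9.1286  -0.0139  -0.5444  -0.0046]
```

```bash
python3 -m handwheel '-3 -1.5 0.5 0 -0.1 0 0; -6 -3 2 0 -0.22 0 0; -9 -5 4.5 0 -0.34 0 0; -11 -7.5 7 -0.01 -0.46 0 0; -12.5 -10 9 -0.01 -0.54 0 0'
python3 -c "
from h import *
print(delta(goal(.16),X),env.read_state()['joint_positions'])"
```

```text
clock: 10.35
eef_pos: [0.4435, 0.1417, 0.2837]
orientation: [[0.895, 0.291, 0.338], [0.265, -0.956, 0.121], [0.358, -0.019, -0.933]]
wrist_force: [0.9, 0.9, -3.2]
finger_gap: 0.331
[-2.2783 -5.2002  4.3044 -0.0188 -0.1695 -0.0038] [-0.6357  0.3687  0.3666  2.1485 -0.4763  0.3093 -1.1642]
```

```bash
python3 -m handwheel '-0.7 -2.5 2 -0.01 -0.09 0 0; -1.5 -4 3 -0.02 -0.17 0 0; -2.3 -5.2 4.3 -0.02 -0.17 0 0; -2.3 -5.2 4.3 -0.02 -0.17 0 0; -2.3 -5.2 4.3 -0.02 -0.17 0 0'
python3 -c "
from h import *
print(delta(goal(.16),X),env.read_state()['joint_positions'])
t=cal('top'); s=cal('scene'); w=cal('wrist')
np.savez('pics/t15.npz',**t); np.savez('pics/s15.npz',**s); np.savez('pics/w15.npz',**w)
cv2.imwrite('pics/t15.png',cv2.resize(t['frame'][80:320,130:330,::-1],None,fx=2.5,fy=2.5,interpolation=cv2.INTER_CUBIC))
cv2.imwrite('pics/s15.png',cv2.resize(s['frame'][150:300,250:450,::-1],None,fx=4,fy=4,interpolation=cv2.INTER_CUBIC))
cv2.imwrite('pics/w15.png',w['frame'][:,:,::-1])
"
```

```text
clock: 10.85
eef_pos: [0.4221, 0.1908, 0.2363]
orientation: [[0.939, 0.287, 0.187], [0.282, -0.958, 0.054], [0.195, 0.002, -0.981]]
wrist_force: [0.2, 0.0, -2.8]
finger_gap: 0.333
[ 0.037   0.021  -0.004   0.0029  0.0012 -0.0021] [-0.8053  0.511   0.4565  2.0685 -0.4494  0.4485 -1.3099]
```

View pics/t15.png

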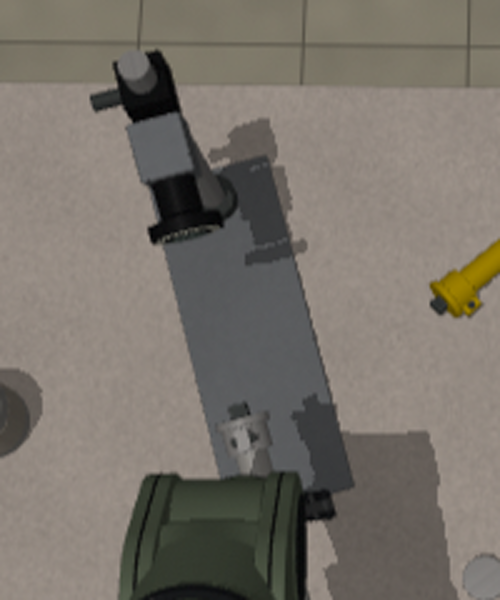

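View pics/s15.png

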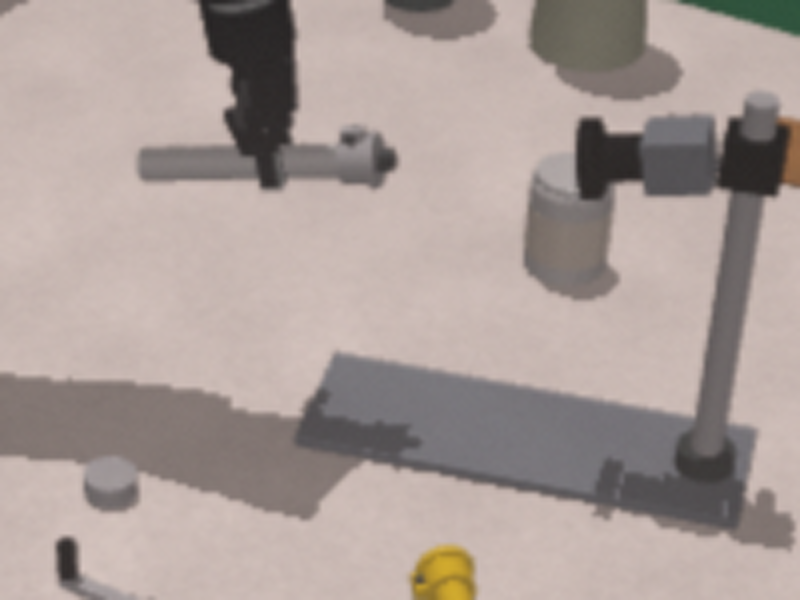

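View pics/w15.png

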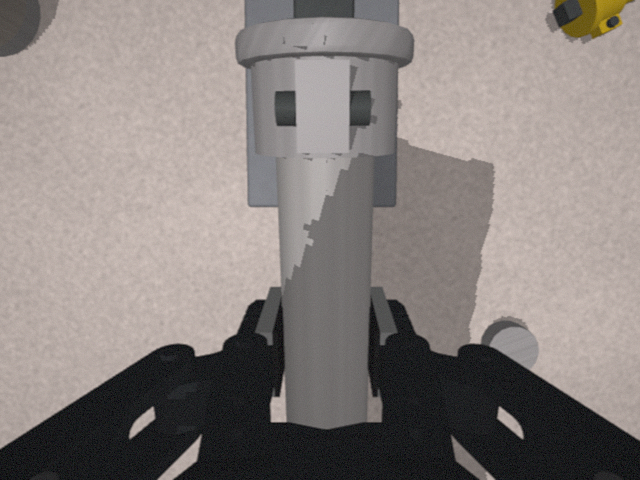

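```bash
python3 -c "
from h import *
t=dict(np.load('pics/t15.npz')); s=dict(np.load('pics/s15.npz'));w=dict(np.load('pics/w15.npz'))
st=env.read_state(); Ro=st['orientation']; O=st['eef_pos']-OFFZ*Ro[:,2]
pts=[O+x*Ro[:,0] for x in (.105,.088,.06,-.125)]
print('boss pred',pts[0])
print('top zoom', (proj(t,pts)-[130,80]+.5)*2.5-.5); print('scene zoom',(proj(s,pts)-[250,150]+.5)*4-.5); print('wrist',proj(w,pts))
def z(im,x,y,wd,h,f,n): cv2.imwrite(n,cv2.resize(im['frame'][y:y+h,x:x+wd,::-1],None,fx=f,fy=f,interpolation=cv2.INTER_CUBIC))
z(t,205,235,60,45,10,'pics/t15z.png'); z(s,280,175,75,30,10,'pics/s15z.png')
print((proj(t,pts)-[205,235]+.5)*10-.5,(proj(s,pts)-[280,175]+.5)*10-.5)
"
```

```text
boss pred [0.5181 0.2186 0.2743]
top zoom [[236.1543 403.8854]
 [241.1424 421.7356]
 [249.3557 451.1276]
 [303.5499 645.0659]]
scene zoom [[393.4857 161.1074]
 [374.3037 161.382 ]
 [342.9516 161.8307]
 [143.0763 164.6918]]
wrist [[323.6021 -18.0804]
 [323.7574  49.8777]
 [323.9871 150.3859]
 [324.9884 588.4877]]
[[ 196.1173   67.0414]
 [ 216.0696  138.4423]
 [ 248.9229  256.0105]
 [ 465.6995 1031.7636]] [[684.4642 153.5185]
 [636.5093 154.2049]
 [558.1291 155.3269]
 [ 58.4408 162.4794]]
```

View pics/t15z.png

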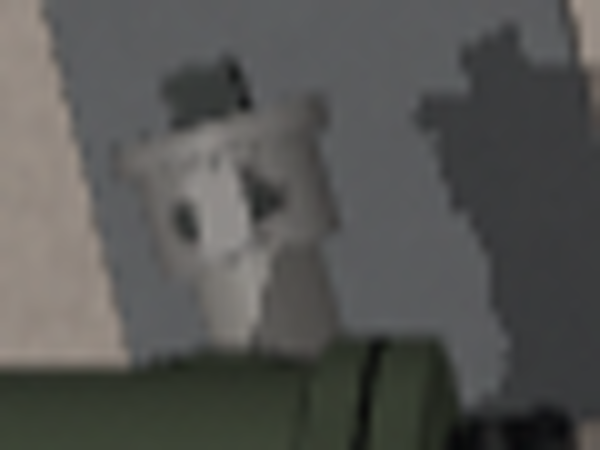

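View pics/s15z.png

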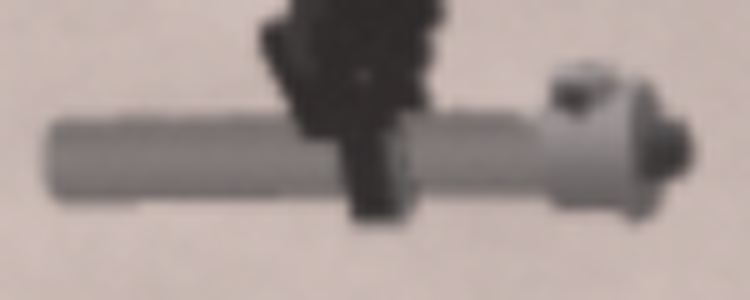

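Both views agree with the model to about 1 mm. The pylon axis is collinear with the camera, and sits about 1 mm to its right. I'll nudge it left and advance along the axis.

```bash
python3 -m handwheel '1.5 -0.08 0 0 0 0 0; 3 -0.08 0 0 0 0 0; 4.5 -0.08 0 0 0 0 0; 5.5 -0.08 0 0 0 0 0; 6 -0.08 0 0 0 0 0'
python3 -m handwheel '0 0 0 0 0 0 0; 0 0 0 0 0 0 0; 0 0 0 0 0 0 0'
python3 -c "
from h import *
print(delta(goal(.1)-.001*X[:,1],X),env.read_state()['joint_velocities'])
t=cal('top'); s=cal('scene')
np.savez('pics/t16.npz',**t); np.savez('pics/s16.npz',**s)
def z(im,x,y,wd,h,f,n): cv2.imwrite(n,cv2.resize(im['frame'][y:y+h,x:x+wd,::-1],None,fx=f,fy=f,interpolation=cv2.INTER_CUBIC))
z(t,160,90,110,160,3.75,'pics/t16.png'); z(s,290,165,160,60,5,'pics/s16.png')
"
```

```text
clock: 11.5
eef_pos: [0.4796, 0.2073, 0.2493]
orientation: [[0.94, 0.284, 0.189], [0.279, -0.959, 0.055], [0.197, 0.001, -0.98]]
wrist_force: [-0.4, -0.1, -2.6]
finger_gap: 0.33
clock: 11.8
eef_pos: [0.4793, 0.2071, 0.2493]
orientation: [[0.94, 0.284, 0.189], [0.279, -0.959, 0.055], [0.197, 0.001, -0.98]]
wrist_force: [0.0, -0.2, -2.8]
finger_gap: 0.33
[-0.0532 -0.1733  0.1133  0.0021 -0.0013 -0.0055] [-0.0012  0.0022 -0.0009 -0.0034 -0.0006  0.0027  0.0006]
```

View pics/t16.png

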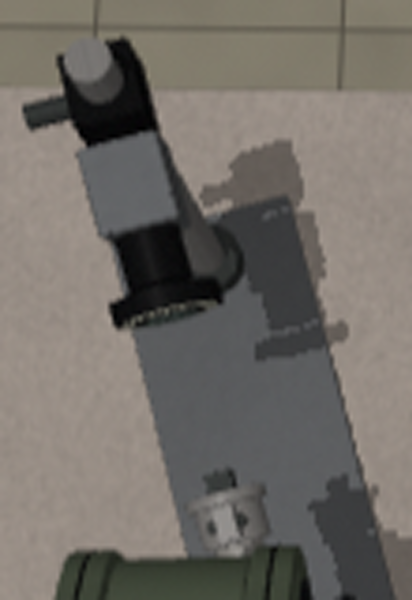

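View pics/s16.png

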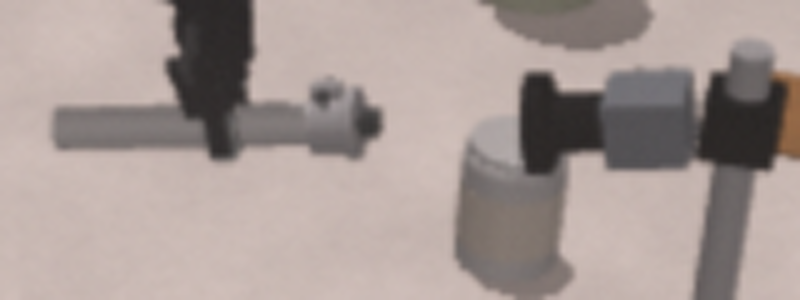

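```bash
python3 -m handwheel '-0.05 -0.15 0.12 0 0 -0.005 0; -0.05 -0.15 0.12 0 0 -0.005 0; -0.05 -0.15 0.12 0 0 -0.005 0; -0.05 -0.15 0.12 0 0 -0.005 0; -0.05 -0.15 0.12 0 0 -0.005 0'
python3 -m handwheel '0 0 0 0 0 0 0; 0 0 0 0 0 0 0; 0 0 0 0 0 0 0; 0 0 0 0 0 0 0'
python3 -c "
from h import *
print(delta(goal(.1)-.001*X[:,1],X),env.read_state()['joint_velocities'])
t=cal('top'); s=cal('scene')
def z(im,x,y,wd,h,f,n): cv2.imwrite(n,cv2.resize(im['frame'][y:y+h,x:x+wd,::-1],None,fx=f,fy=f,interpolation=cv2.INTER_CUBIC))
z(t,180,160,60,80,7,'pics/t17.png'); z(s,295,170,110,50,7,'pics/s17.png'); cv2.imwrite('pics/s17f.png',s['frame'][:,:,::-1])
print((proj(t,[L,L-.1*X[:,0]])-[180,160]+.5)*7,(proj(s,[L,L-.1*X[:,0],L-.33*X[:,0]])-[295,170]+.5)*7)
"
```

```text
clock: 12.4
eef_pos: [0.4787, 0.2086, 0.248]
orientation: [[0.938, 0.289, 0.189], [0.284, -0.957, 0.055], [0.197, 0.002, -0.98]]
wrist_force: [0.1, 0.4, -2.5]
finger_gap: 0.331
clock: 12.8
eef_pos: [0.4787, 0.2086, 0.248]
orientation: [[0.938, 0.289, 0.189], [0.284, -0.957, 0.055], [0.197, 0.002, -0.98]]
wrist_force: [-0.4, -0.3, -3.0]
finger_gap: 0.328
[-0.0168 -0.0178 -0.0102  0.0021 -0.0014 -0.0004] [-0.     -0.0014 -0.0002  0.0016  0.001   0.0009  0.0005]
[[176.5885 103.1199]
 [260.1178 397.0574]] [[700.8489 137.6858]
 [495.0766 141.0069]
 [ 47.5042 148.2306]]
```

View pics/t17.png

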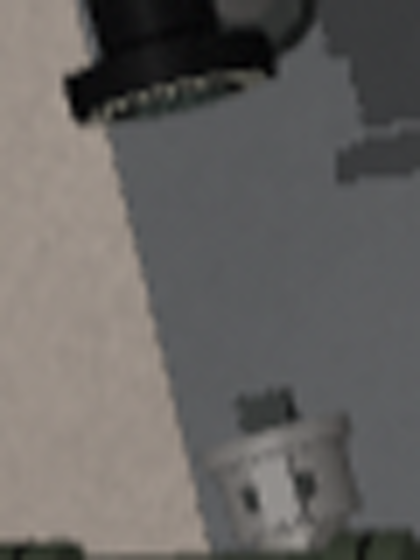

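View pics/s17.png

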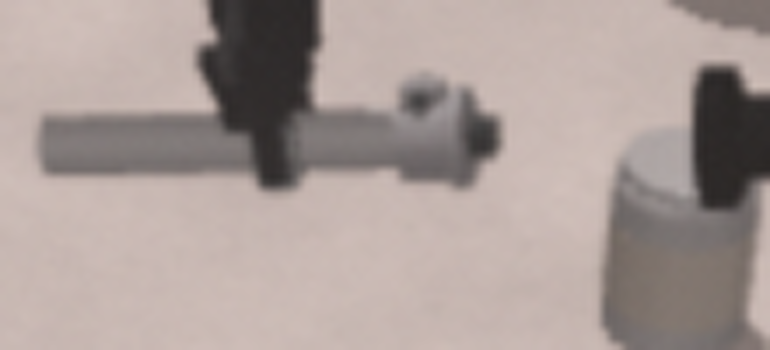

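View pics/s17f.png

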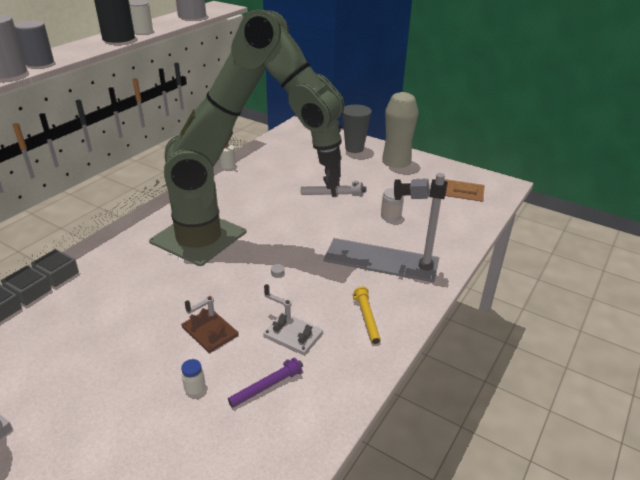

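```bash
python3 -m handwheel '0 0 0.1 0 0 0 0; 0 0 0.1 0 0 0 0; 0 0 0.1 0 0 0 0; 0 0 0.1 0 0 0 0; 0 0 0.1 0 0 0 0'
python3 -c "
from h import *
s=env.read_state();print(s['eef_pos'],s['joint_velocities'],s['finger_gap'],s['clock'])
t=cal('top');cv2.imwrite('pics/t18.png',t['frame'][:,:,::-1])
print(env.finish_job())
"
```

```text
clock: 13.4
eef_pos: [0.4789, 0.2086, 0.2471]
orientation: [[0.938, 0.289, 0.189], [0.284, -0.957, 0.055], [0.197, 0.002, -0.98]]
wrist_force: [-0.2, -0.9, -1.9]
finger_gap: 0.326
[0.4789 0.2086 0.2471] [ 0.0001  0.0004  0.     -0.0004 -0.0027  0.0011 -0.0013] 0.32592654320333425 13.4
the job is handed in; nothing more can be done
None
```

View pics/t18.png

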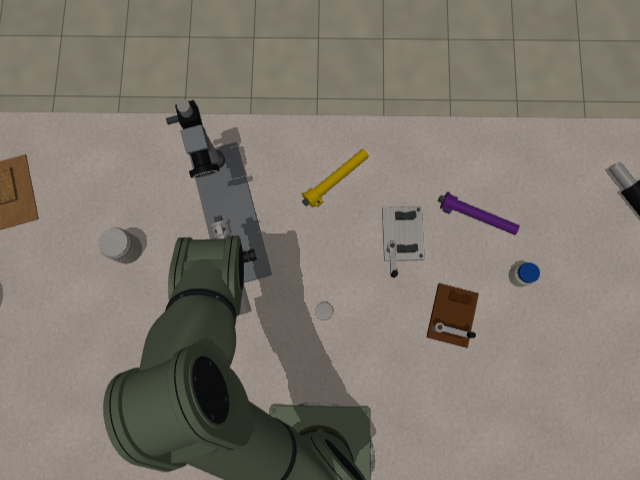

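The job was handed in at about 13.5 s, with the arm holding the pylon still in the air in front of the camera.

- **Keeper:** I swung it aside with the fingers loosely around its knob. It measured 1.56 rad afterwards, against about 1.35 needed, and the last picture shows it still pointing back, clear of the empty V-blocks.
- **Pylon:** I gripped it at its balance point, lifted it out, and carried it to the lens axis. That axis, measured from the ring light in the wrist view, has heading 0.294 rad and looks down about 0.197 rad. The stand plate (0.29 rad) and the scene view (0.16 to 0.21 rad down) agree.
- **Last checks:** By the arm's own pose, the pyramid's end face is about 100 mm from the lens, the tube is within 0.003 rad of the axis, and it is within about 1 mm of the planned line. The joints were practically at rest and the grip was steady.
- **Disagreement:** In the last close-up scene view the pylon sat about 1 mm high of the line. I lowered it 1 mm afterwards and confirmed that only from the arm's position. The fixed views and the wrist view placed the lens up to about 6 mm apart, so centring and distance are good to a few millimetres.
- **Surroundings:** In the last picture the can, jar, plug, camera and look-alikes stand where they started. The wrist force readings peaked at under 20 N.

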